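# Tighten the bench outlet's compression nut a quarter turn past finger-tight

### The arm

A 7-joint arm with a two-finger parallel gripper is mounted at the origin on the work surface. World frame = base frame: x ahead of the robot, y to its left, z up, the work surface at z = 0. Lengths are in m, angles in degrees, forces in N, time in s.
With the tool pointing down it reaches from about 0.425 to 1.025 m from the base axis. Payload 9.4 kg.
Tool frame: the origin (TCP) lies on the centre line of the jaws, within the pads' length; the fingertips stand 17 mm ahead of it and the grasp point (between the pads) lies 2 mm behind it; z points along the fingers, y is the line along which they close (so a half turn about z gives the same grasp; the last joint's range is limited). The gripper opens to 85 mm and grips with 20 to 120 N. Pads are 22 mm wide; open, the fingers measure 114 mm over their backs; the gripper's body (76 mm by 85 mm) begins 54 mm behind the grasp point. The pads swing forward as they close: fully open they stand 13 mm farther back than shut.
Start: joints at [69.288, 34.337, -0.143, 91.639, 0.103, 54.024, -4.572], TCP at [0.204, -0.696, 0.248] pointing down, gripper open.
Joint ranges: [-147.43, 147.43], [-19.82, 112.94], [-74.19, 73.91], [6.32, 146.72], [-59.91, 239.91], [6.04, 106.73], [-150.56, 150.56]. Speed limits (degrees/s): [127.2, 127.2, 172.46, 172.46, 180, 180, 180].

### API

Orientations are given as [roll, pitch, yaw] about the fixed x, y, z axes, in that order (R = Rz(yaw) Ry(pitch) Rx(roll)).
In Python, from bench import sensors, grab_frame, calibration, r gives the robot as it stands.
- The arm moves only by the shell command python3 -m handwheel 'ROWS'. ROWS is text: rows parted by semicolons, each of 5 numbers parted by spaces: the closure in counts, from 0 (fully open) to 255 (shut), then the shift along the tool's x, y, z in cm, then the turn about the tool's z in degrees. In form: jaw tx ty tz yaw; .... A call has 1 to 8 rows; each row is the pose to reach, as a shift and turn from the pose commanded when the call began, along the tool's axes at that moment; what a row does not reach only later rows make up. A row lasts 1/8 s, in which the tool goes at most 62.5 mm and 10.7 degrees, less where a joint would pass 70% of its speed; a pose out of reach is approached as far as the arm can. A call with a gripper value outside its range is refused whole. The fingers move at their own pace and stop on an object; the grip force is fixed at half the most. Time passes only in rows, so rows that repeat a pose let the fingers close. It gives the time, the measured TCP pose, the force, the opening and the grip force at its end, in the units of the state.
- sensors.get_obs(): the state, without advancing time (a new reading comes with each control period).
- grab_frame(name): name is "scene" or "side" or "wrist"; returns the picture (384x512x3 uint8, red, green, blue); there is no depth.
- calibration(name): a dict with "K" (3x3 intrinsics, pixels), "rvec" (rotation vector, rad) and "tvec" (3), from world to camera coordinates, as OpenCV has them. Camera axes: x right, y down, z forward; pixel columns grow to the right and rows downward; lengths in m; the calibration is good to about 2 mm. A picture is of the moment at which its call begins: read the wrist's pose just before it. calibration takes no time and is no camera call; for the wrist camera it gives the pose at the moment of the call.
- r.job_done(): hands the job in; it is judged then, once.
The state is a dict: "clock": time; "joints": joint angles; "joint_vel": joint speeds; "joint_torque": joint torques, N m; "ee_pos": TCP position; "tool_rot": TCP orientation; "wrist_force": force on the tool from outside, world axes, zero at the start; "ft_torque": the same for the moment, N m; "width": opening from 0.0 (shut) to 1.0 (fully open); "grasp_force": force on a finger pad.
Only numpy, scipy, OpenCV 4.12 (cv2) and the standard library are available. Lean on these libraries where they do the work, as an engineer would, in place of code of your own. Each camera call takes 0.05 s, during which the arm holds its last target. There are 200 camera calls.

### The job

On the lab bench, turn the square brass compression nut clockwise with the gripper's fingers until it is finger-tight, and stop there. Then pick up the wrench whose mouth fits it (the larger of the two), set it flat on the bench around the nut, and with it tighten the nut just a quarter turn more. Let go, leaving the wrench lying flat on the bench, still around the nut.

Things in the scene. Friction and masses are not known exactly. Their poses are not given: they have to be found in the camera images.
- fitting: Upright outlet fixed in the bench: square brass nut, 36 mm over flats, 51 over corners, sides 3 to 45 mm above the bench; a 19 mm capped copper tube through it ends at 68 mm. Origin on its axis at bench height, z up. Black pen line on the nut and on the white disc (84 mm) at its foot; the disc's marks +x. Clear for 0.2 m towards the robot and to its left. (Not the slender outlet at the back.)
- run (a joint): The nut's free running on its thread, rad, clockwise from above: starts 0.1 to 0.7; at 1.3 it is finger-tight against a stop, its black line pointing along the fitting's +x, in line with the disc's, its flats square to the fitting's x and y. Light, 0.12 N m. The nut keeps its height. Yaw of the nut = fitting yaw + 1.3 - run - pull.
- pull (a joint): The same nut's turn past finger-tight, rad, clockwise from above: 0 at the start, grows only when the nut is driven on from finger-tight, against a stiff drag of 0.6 N m; a quarter turn is 1.57. Stays where left. The wrench's mouth is wider than the nut and swings about 15 degrees idly before it drives, so watch the nut for the quarter turn.
- wrench: Larger of two loose open-ended wrenches (the other's mouth: 20 mm), 0.35 kg, lying flat. Dark steel jaws 16 mm thick, mouth 44 mm wide, 70 mm outside. Origin: mouth centre on the underside; z up, +x out of the mouth, prong tips at x = 22 mm, mouth bottom at -26; black handle 20 wide, 26 high, from x = -60 to -170: grip it at -85. Lower it over the nut from above, mouth square to the flats.
Not all that is in view belongs to the job. What is shaped like the wrench but purple is not meant. What is shaped like the fitting but green is not meant.

How it is judged:
By the outcome, as a careful person would: the job done as asked, in the order asked, and still so for the second after the job is handed in, with the robot touching nothing.
It also fails if it takes over 61 s, if anything falls off the work surface, if the arm or the gripper's body presses on something with over 40 N, if the wrist force passes 120 N, or if a joint passes its speed limit or range.

## Working session

There is one attempt and no reset: what is moved stays moved. The work goes in short steps, Python scripts to look and compute and a shell command to move; the robot and the scene stay as the last step left them, time stands still between calls to the robot, and variables do not carry over. Pictures are saved under pics/ and viewed, at most 13 in all, crops included, and the job is handed in when it is done.

```bash
mkdir -p pics; ls; python3 - <<'E'
from bench import sensors, grab_frame, calibration, r
import cv2,numpy as np
o=sensors.get_obs();print(o['clock'],o['ee_pos'],o['tool_rot'],o['width'])
a=grab_frame("scene");b=grab_frame("side")
for n,i in(("scene",a),("side",b)):
    cv2.imwrite(f"pics/{n}0.png",i[:,:,::-1]);c=calibration(n);R=cv2.Rodrigues(np.array(c['rvec']))[0];print(n,-R.T@np.array(c['tvec']).ravel(),R[2])
E
```

```text
pics
0.0 [ 0.20356416 -0.69536399  0.24738499] [-1.79908395e+02  9.32381034e-03  1.63236671e+01] 0.9991360140745552
scene [ 0.79800084 -0.59563571  0.44638377] [-0.45348665  0.70104457 -0.55035113]
side [ 0.18602394 -0.52028014  0.48840668] [ 0.41294334  0.64176735 -0.64622942]
```

View pics/scene0.png

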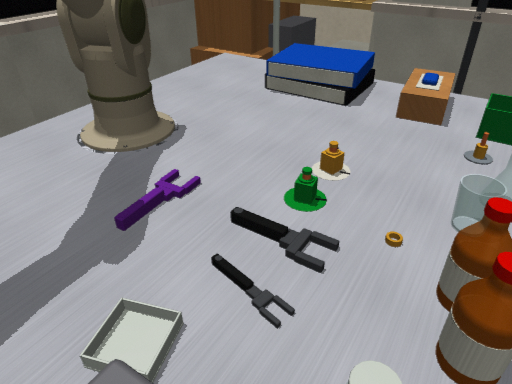

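View pics/side0.png

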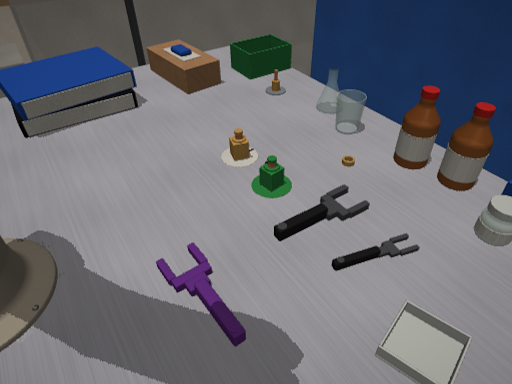

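Candidates: the fittings are brass with a white disc at scene (332,160) / side (239,150), green (306,188), and a slender one at the back (480,152). The wrenches are the large black one at scene (285,240) / side (325,210), the small black one (250,290), and a purple one (160,198). I choose the brass nut on the white disc and the large black wrench. I'll check both in an enlarged montage.

```bash
python3 - <<'E'
import cv2,numpy as np
a=cv2.imread("pics/scene0.png");b=cv2.imread("pics/side0.png")
z=lambda i,x,y,w,h,s:cv2.resize(i[y:y+h,x:x+w],None,fx=s,fy=s,interpolation=cv2.INTER_CUBIC)
m=np.zeros((600,800,3),np.uint8)
m[:300,:400]=z(a,300,135,60,45,6.6667)[:300,:400]
m[:300,400:]=z(b,210,120,60,45,6.6667)[:300,:400]
m[300:,:400]=z(a,225,190,120,90,3.33334)[:300,:400]
m[300:,400:]=z(b,265,165,120,90,3.33334)[:300,:400]
cv2.imwrite("pics/m0.png",m)
E
```

```text
(no output)
```

View pics/m0.png

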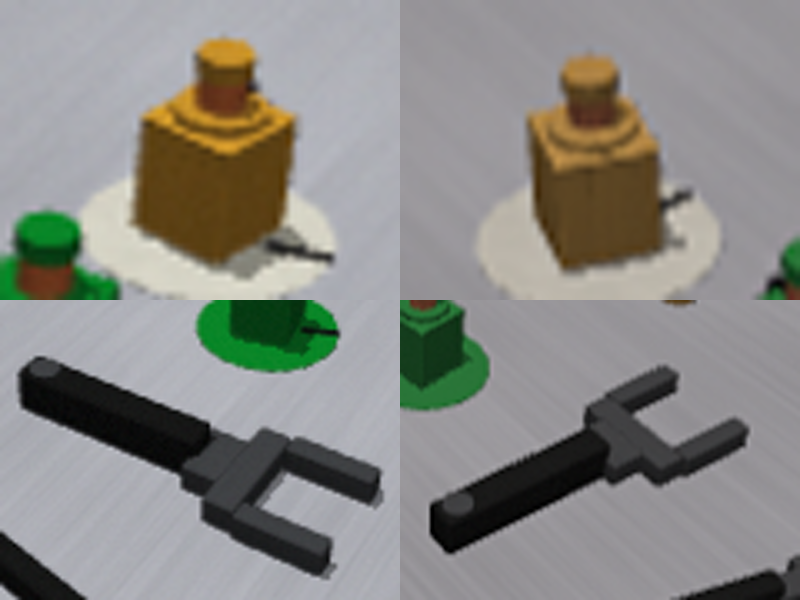

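```bash
cat > h.py <<'E'
from bench import sensors, grab_frame, calibration, r
import cv2,numpy as np
def cam(n,c=None):
    c=c or calibration(n);R=cv2.Rodrigues(np.array(c['rvec'],float))[0];t=np.array(c['tvec'],float).ravel();return np.array(c['K']),R,t
def ray(C,p):
    K,R,t=C;d=R.T@np.linalg.inv(K)@[p[0],p[1],1];return -R.T@t,d
def atz(C,p,z):
    o,d=ray(C,p);return o+d*(z-o[2])/d[2]
def tri(C1,p1,C2,p2):
    P=[C[0]@np.c_[C[1],C[2]] for C in(C1,C2)]
    X=cv2.triangulatePoints(P[0],P[1],np.array(p1,float),np.array(p2,float)).ravel();return X[:3]/X[3]
def proj(C,X): return cv2.projectPoints(np.array(X,float).reshape(-1,3),C[1],C[2],C[0],None)[0][:,0]
E
python3 - <<'E'
from h import *
np.set_printoptions(precision=4,suppress=True)
A,B=cam("scene"),cam("side")
T=lambda x,y:(300+x/6.6667,135+y/6.6667); U=lambda x,y:(210+(x-400)/6.6667,120+y/6.6667)
V=lambda x,y:(225+x/3.3333,190+(y-300)/3.3333); W=lambda x,y:(265+(x-400)/3.3333,165+(y-300)/3.3333)
print("cap",tri(A,T(225,47),B,U(590,65)),atz(A,T(225,47),.068),atz(B,U(590,65),.068))
print("line end",tri(A,T(333,259),B,U(690,193)),atz(A,T(333,259),.002),atz(B,U(690,193),.002))
for p in((143,118),(218,158),(297,117)):print("nutA",atz(A,T(*p),.045))
for p in((528,115),(568,165),(660,150)):print("nutB",atz(B,U(*p),.045))
for n,p,q,z in(("dot",(45,367),(458,505),.026),("Ltip",(380,468),(675,370),.016),("Rtip",(330,543),(746,424),.016)):
    print(n,tri(A,V(*p),B,W(*q)),atz(A,V(*p),z),atz(B,W(*q),z))
print(calibration("wrist"))
E
```

```text
cap [0.5359 0.0961 0.0685] [0.5349 0.0998 0.068 ] [0.5351 0.0942 0.068 ]
line end [ 0.5778  0.1033 -0.0006] [0.5785 0.1024 0.002 ] [0.5743 0.0972 0.002 ]
nutA [0.5166 0.0827 0.045 ]
nutA [0.5473 0.0717 0.045 ]
nutA [0.558  0.1095 0.045 ]
nutB [0.5205 0.112  0.045 ]
nutB [0.5161 0.0784 0.045 ]
nutB [0.5455 0.0692 0.045 ]
dot [ 0.4686 -0.1587  0.0255] [ 0.4681 -0.1559  0.026 ] [ 0.4669 -0.1621  0.026 ]
Ltip [ 0.6484 -0.1315  0.0175] [ 0.6475 -0.1239  0.016 ] [ 0.6463 -0.1356  0.016 ]
Rtip [ 0.6486 -0.189   0.0162] [ 0.6483 -0.1839  0.016 ] [ 0.6457 -0.1933  0.016 ]
{'K': array([[344.6503,   0.    , 257.7051],
       [  0.    , 344.6503, 194.2048],
       [  0.    ,   0.    ,   1.    ]]), 'rvec': array([-2.2887,  1.7145,  0.291 ]), 'tvec': array([-0.7251, -0.043 ,  0.3805])}
```

```bash
cat >> h.py <<'E'
from scipy.spatial.transform import Rotation as Ro
def pose():
    o=sensors.get_obs();return np.array(o['ee_pos']),Ro.from_euler('xyz',o['tool_rot'],degrees=True).as_matrix(),o
def shift(target,yaw=None):
    p,R,o=pose();d=R.T@(np.array(target)-p)*100
    s="shift cm %s"%np.round(d,2)
    if yaw is not None: s+=" turn(toolz) %.1f"%(-((yaw-o['tool_rot'][2]+180)%360-180))
    return s
E
python3 - <<'E'
from h import *
np.set_printoptions(precision=4,suppress=True)
p,R,o=pose();K,Rc,t=cam("wrist")
print("cam in tool",R.T@(-Rc.T@t-p),"\n",R.T@Rc.T)
print(shift([.535,.097,.22],75))
E
```

```text
cam in tool [ 0.0845  0.0007 -0.1253] 
 [[-0.0001 -0.9444 -0.3287]
 [ 1.     -0.0003  0.0005]
 [-0.0006 -0.3287  0.9444]]
shift cm [ 54.08 -66.73   2.84] turn(toolz) -58.7
```

```bash
python3 -m handwheel '0 3.5 -4.5 0 -4; 0 7 -9 0 -8; 0 11 -13.5 0 -12; 0 15 -18 0 -16; 0 18.5 -23 0 -20; 0 22 -27.5 0 -25; 0 26 -32 0 -28; 0 30 -36.5 0 -32'; python3 -c "
from h import *
print(shift([.535,.097,.22],75))"
```

```text
clock: 1.1
ee_pos: [0.3895, -0.2595, 0.2483]
tool_rot: [180.0, 0.0, 48.4]
wrist_force: [0.6, -0.5, 0.5]
width: 1.001
grasp_force: 0.0
shift cm [ 36.32 -12.78   2.83] turn(toolz) -26.6
```

```bash
python3 -m handwheel '0 5.5 -2 0.4 -4; 0 11 -4 0.8 -8; 0 16.5 -6 1.2 -12; 0 22 -8 1.6 -16; 0 27.5 -10 2 -20; 0 33 -12 2.4 -24; 0 36.3 -12.8 2.8 -26.6; 0 36.3 -12.8 2.8 -26.6'; python3 - <<'E'
from h import *
p,R,o=pose();print(p,o['tool_rot'],o['joints'])
C=calibration("wrist");i=grab_frame("wrist");cv2.imwrite("pics/w1.png",i[:,:,::-1]);np.save("w1.npy",C,allow_pickle=True)
X=proj(cam("wrist",C),[[.535,.097,.068],[.535,.097,.0],[.577,.103,0]]);print(X)
x,y=X[0].astype(int);x=min(max(x-100,0),312);y=min(max(y-75,0),234);print("crop",x,y)
cv2.imwrite("pics/w1c.png",cv2.resize(i[y:y+150,x:x+200,::-1],None,fx=4,fy=4,interpolation=cv2.INTER_CUBIC))
E
```

```text
clock: 2.1
ee_pos: [0.5354, 0.098, 0.2196]
tool_rot: [-180.0, -0.1, 75.2]
wrist_force: [0.6, -0.7, -0.1]
width: 1.001
grasp_force: 0.0
[0.53537283 0.09800684 0.21964882] [-1.79957166e+02 -7.45609750e-02  7.51707995e+01] [ -0.36892233  25.4765595  -22.00181378 116.10147394  14.10856938
  40.92240605 -45.99052887]
[[257.60137074 181.70108834]
 [257.70896557 162.28631413]
 [296.35275551 146.33198002]]
crop 157 106
```

View pics/w1c.png

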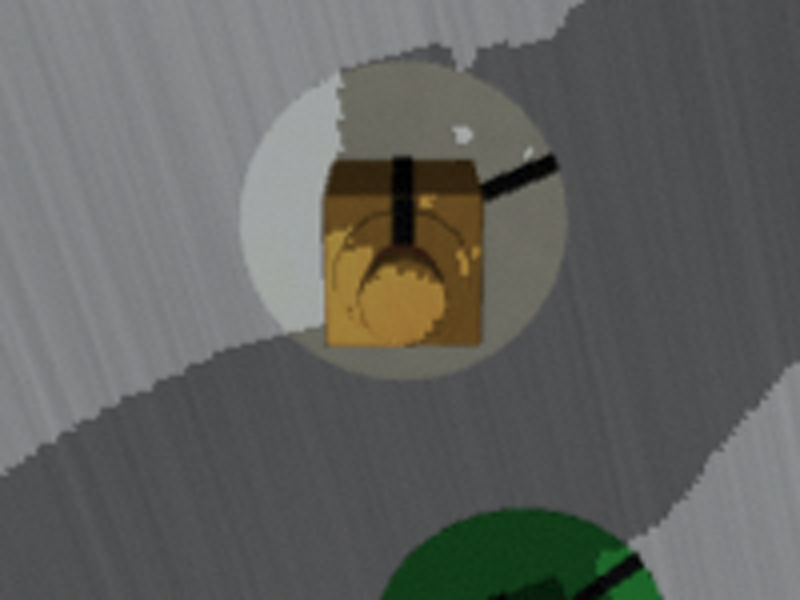

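The close view shows the brass nut at crop (325–482, 195–346), square to the tool. The nut's black line points up the image along tool +x, and the disc's line ends at (555,163). The choice is right: white disc, brass nut.

```bash
python3 - <<'E'
from h import *
np.set_printoptions(precision=4,suppress=True)
C=cam("wrist",np.load("w1.npy",allow_pickle=True).item())
q=lambda x,y:(157+(x+.5)/4-.5,106+(y+.5)/4-.5)
a=[atz(C,q(*p),.045) for p in((325,196),(482,194),(482,346),(325,346))]
print(*a,"mean",np.mean(a,0))
c=atz(C,q(403,220),.001);e=atz(C,q(555,163),.001);m=atz(C,q(487,193),.001);print("disc",c,e)
cc=np.mean(a,0)
f=lambda v:np.degrees(np.arctan2(v[1],v[0]))
print("line yaw",f(e-m),f(e-c),f(e-cc),"nutyaw",f(atz(C,q(403,200),.045)-atz(C,q(403,240),.045)),f(a[1]-a[2]),f(a[0]-a[3]),f(a[1]-a[0]),f(a[2]-a[3]))
A=cam("scene");print("cap h",tri(A,(333.7,142),C,q(403,303)),"cap@68",atz(C,q(403,303),.068))
print(shift([*c[:2],.033]),shift([*cc[:2],.033]))
E
```

```text
[0.5227 0.1189 0.045 ] [0.5564 0.1105 0.045 ] [0.548  0.0759 0.045 ] [0.5131 0.0851 0.045 ] mean [0.535  0.0976 0.045 ]
disc [0.5352 0.099  0.001 ] [0.576  0.1034 0.001 ]
line yaw 9.540870511420344 6.184754862266313 8.086549218816465 nutyaw 75.15043058145015 76.22529567347605 74.08902760785838 -14.071875546833272 -14.805508371342402
cap h [0.5353 0.0978 0.0692] cap@68 [0.5349 0.0973 0.068 ]
shift cm [ 0.32 -0.01 18.67] shift cm [ 0.18  0.01 18.67]
```

```bash
python3 -m handwheel '0 0 0 6 0; 0 0 0 12 0; 0 0 0 16 0; 0 0 0 17.5 0; 0 0 0 18.6 0; 0 0 0 18.6 0; 255 0 0 18.6 0; 255 0 0 18.6 0' && python3 -m handwheel '255 0 0 0 0; 255 0 0 0 0; 255 0 0 0 0; 255 0 0 0 0'; python3 -c "
from h import *
p,R,o=pose();print(p,o['tool_rot'],o['wrist_force'],o['ft_torque'],o['grasp_force'],o['width'])"
```

```text
clock: 3.15
ee_pos: [0.5354, 0.095, 0.0353]
tool_rot: [179.9, -0.0, 74.9]
wrist_force: [0.2, -0.5, -0.2]
width: 0.602
grasp_force: 0.0
clock: 3.65
ee_pos: [0.5346, 0.0951, 0.0352]
tool_rot: [180.0, -0.0, 74.9]
wrist_force: [-3.5, -0.7, 10.7]
width: 0.41
grasp_force: 59.0
[0.53462992 0.09513042 0.03519586] [ 1.79975395e+02 -1.70782062e-03  7.49400721e+01] [-3.46329506 -0.65855205 10.74263887] [0.01575079 0.52874714 0.03122135] 58.990856409072876 0.41013513696998116
```

```bash
python3 -m handwheel '120 0 0 0 0; 120 0.25 0 0 0; 120 0.25 0 0 0; 255 0.25 0 0 0; 255 0.25 0 0 0; 255 0.25 0 0 0; 255 0.25 0 0 0' ; python3 -c "
from h import *
p,R,o=pose();print(p,o['tool_rot'],o['wrist_force'],o['ft_torque'],o['grasp_force'],o['width'])"
```

```text
clock: 4.53
ee_pos: [0.5352, 0.0976, 0.0344]
tool_rot: [-180.0, 0.0, 74.9]
wrist_force: [-1.7, 0.3, 6.0]
width: 0.41
grasp_force: 59.2
[0.53515656 0.09759929 0.03442892] [-1.79981141e+02  5.84139170e-03  7.49449279e+01] [-1.67953326  0.33513398  6.01290878] [0.10049796 0.36326197 0.05374379] 59.2447167634964 0.40993743043653236
```

Well centred. Turn 56° clockwise, leaving about 11°.

```bash
python3 -m handwheel '255 0 0 0 7; 255 0 0 0 14; 255 0 0 0 21; 255 0 0 0 28; 255 0 0 0 35; 255 0 0 0 42; 255 0 0 0 49; 255 0 0 0 56'; S='
from h import *
p,R,o=pose();print(p,o["tool_rot"][2],o["wrist_force"],o["ft_torque"],o["grasp_force"])'; echo "$S">st.py; python3 st.py; python3 -m handwheel '255 0 0 0 0; 255 0 0 0 0';python3 st.py;  python3 -m handwheel '255 0 0 0 2; 255 0 0 0 4;255 0 0 0 4'; python3 st.py
```

```text
clock: 5.52
ee_pos: [0.5346, 0.0979, 0.0344]
tool_rot: [-180.0, 0.1, 18.8]
wrist_force: [-3.7, 1.9, 5.9]
width: 0.408
grasp_force: 59.5
[0.53464859 0.09788373 0.03443384] 18.753672844542983 [-3.7416928   1.85165913  5.93045357] [0.33217073 0.70902296 0.12895262] 59.49712872505188
clock: 5.78
ee_pos: [0.5347, 0.0979, 0.0344]
tool_rot: [-180.0, 0.1, 18.9]
wrist_force: [-3.4, 1.7, 6.0]
width: 0.415
grasp_force: 59.5
[0.53466409 0.09787486 0.03441585] 18.942011815556512 [-3.38305769  1.6929022   6.03168218] [ 0.33438483  0.7017813  -0.09971921] 59.46228325366974
clock: 6.15
ee_pos: [0.5347, 0.0979, 0.0344]
tool_rot: [-180.0, 0.1, 14.9]
wrist_force: [-3.4, 3.0, 6.2]
width: 0.411
grasp_force: 59.4
[0.53465786 0.09792111 0.03443109] 14.922589650175537 [-3.35248819  3.03000645  6.19361844] [ 0.33174007  0.66418271 -0.11806236] 59.44760084152222
```

```bash
python3 -m handwheel '255 0 0 0 1.5'|grep rot; python3 st.py;  python3 -m handwheel '255 0 0 0 1.5'|grep rot; python3 st.py; python3 -m handwheel '255 0 0 0 1'|grep rot; python3 st.py;python3 -m handwheel '255 0 0 0 1'|grep rot; python3 st.py
```

```text
tool_rot: [-180.0, 0.1, 13.5]
[0.53461395 0.09790851 0.03441778] 13.450076251051255 [-3.21680257  1.65031839  5.93634804] [0.3585127  0.7065679  0.12534122] 59.481950998306274
tool_rot: [-180.0, 0.1, 11.9]
[0.53458829 0.09793375 0.03442188] 11.934825240970136 [-4.17196154  1.70034588  7.06171378] [0.35262637 0.71860795 0.17442982] 59.5047390460968
tool_rot: [-180.0, 0.1, 10.9]
[0.53461704 0.09793633 0.03443026] 10.940248432956016 [-3.59014672  1.78359359  5.90196036] [0.36271753 0.7398123  0.16441417] 59.514800906181335
tool_rot: [-180.0, 0.1, 9.9]
[0.53458901 0.09792693 0.034418  ] 9.94995644252866 [-3.50207993  2.01240288  6.95394561] [0.380826   0.7437651  0.08744755] 59.527536034584045
```

```bash
for k in 1; do python3 -m handwheel '255 0 0 0 0.7'|grep rot; python3 st.py;  python3 -m handwheel '255 0 0 0 0.7'|grep rot; python3 st.py; python3 -m handwheel '255 0 0 0 0.7'|grep rot; python3 st.py; done
```

```text
tool_rot: [-180.0, 0.1, 9.3]
[0.53459596 0.09793755 0.03441498] 9.254153578701994 [-3.40417498  2.65280454  6.55201865] [0.40237132 0.70159312 0.15993702] 59.53443109989166
tool_rot: [-180.0, 0.1, 8.6]
[0.53457458 0.09793541 0.03441036] 8.559966541729981 [-4.06946763  2.11023895  6.99522264] [0.37081959 0.74996737 0.11415863] 59.54218089580536
tool_rot: [-180.0, 0.1, 7.9]
[0.53459295 0.09795476 0.03441727] 7.883902908144315 [-3.27004567  1.83758389  6.64419772] [0.24951029 0.74085741 0.41805049] 59.7002238035202
```

```bash
python3 -m handwheel '255 0 0 0 0.4'|grep rot; python3 st.py
```

```text
tool_rot: [-180.0, 0.1, 7.5]
[0.53455742 0.09795083 0.03440805] 7.533122239697676 [-3.52108548  1.21968691  6.49856785] [0.2647912  0.73153048 0.51199242] 59.7980922460556
```

```bash
python3 -m handwheel '0 0 0 0 0; 0 0 0 0 0; 0 0 0 0 0; 0 0 0 0 0; 0 0 0 -5 0; 0 0 0 -10 0;0 0 0 -15 -4; 0 0 0 -17 -10'; python3 - <<'E'
from h import *
i=grab_frame("wrist");np.save("w2.npy",calibration("wrist"),allow_pickle=True)
p,R,o=pose();print(p,o['tool_rot'],o['joints'][6])
cv2.imwrite("pics/w2.png",cv2.resize(i[:300,100:400,::-1],None,fx=2,fy=2,interpolation=cv2.INTER_CUBIC))
print(shift([.541,-.16,.2],180))
E
```

```text
clock: 8.15
ee_pos: [0.5363, 0.0975, 0.2072]
tool_rot: [180.0, -0.2, 17.6]
wrist_force: [-0.5, -0.1, -0.4]
width: 0.999
grasp_force: 0.0
[0.53689578 0.09753488 0.20852992] [179.9634252   -0.31790124  17.86683394] -87.60013857687231
shift cm [-7.52 24.64  0.83] turn(toolz) -162.1
```

View pics/w2.png

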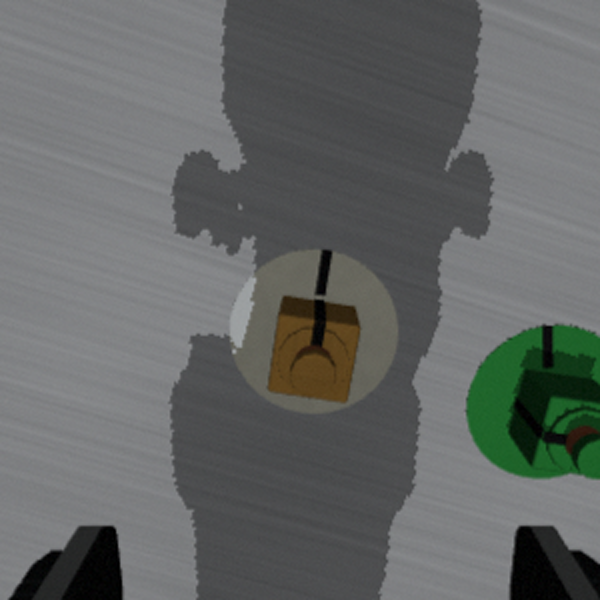

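The nut's line (316–320, 345–318) now runs in line with the disc's (322–327, 294–250), so it is finger-tight. Next, over the wrench.

```bash
python3 - <<'E'
from h import *
C=cam("wrist",np.load("w2.npy",allow_pickle=True).item())
q=lambda x,y:(100+(x+.5)/2-.5,(y+.5)/2-.5)
f=lambda v:np.degrees(np.arctan2(v[1],v[0]))
a=[atz(C,q(*p),.045) for p in((280,318),(358,326),(348,402),(268,390))]
print(np.mean(a,0),f(a[1]-a[2]),f(a[0]-a[3]),f(a[0]-a[1])-90,f(a[3]-a[2])-90)
d=[atz(C,q(*p),.001) for p in((322,294),(327,250))];print("disc",f(d[1]-d[0]),f(d[1]-np.mean(a,0)))
E
python3 -m handwheel '0 -1 3 0 -10; 0 -2 6 0 -20; 0 -3 9 0 -30; 0 -3.5 12 0 -40; 0 -4 15 0 -50; 0 -5 18 0 -60; 0 -6 21 0 -70; 0 -7.5 24 0 -80' && python3 -m handwheel '0 0 0 0 -10; 0 0 0 0 -20; 0 0 0 0 -30; 0 0 0 0 -40; 0 0 0 0 -50; 0 0 0 0 -60; 0 0 0 0 -70; 0 0 0 0 -80'
python3 - <<'E'
from h import *
p,R,o=pose();print(p,o['tool_rot'],o['joints'][6])
i=grab_frame("wrist");np.save("w3.npy",calibration("wrist"),allow_pickle=True)
cv2.imwrite("pics/w3.png",cv2.resize(i[:,:,::-1],None,fx=1.5,fy=1.5,interpolation=cv2.INTER_CUBIC))
E
```

```text
[0.53535154 0.09721741 0.045     ] 11.663244665299974 7.654655630059818 11.861061469666168 8.79770683492039
disc 11.601923820817237 9.11901117394118
clock: 9.2
ee_pos: [0.5356, -0.1549, 0.2035]
tool_rot: [-180.0, -0.0, 97.7]
wrist_force: [0.0, 0.2, 0.0]
width: 0.999
grasp_force: 0.0
clock: 10.2
ee_pos: [0.5354, -0.154, 0.2035]
tool_rot: [180.0, -0.1, 177.7]
wrist_force: [0.8, -0.1, 0.4]
width: 0.995
grasp_force: 0.0
[ 0.53536199 -0.15397928  0.20348331] [ 1.79952214e+02 -6.05425804e-02  1.77669269e+02] 66.0794362519081
```

View pics/w3.png

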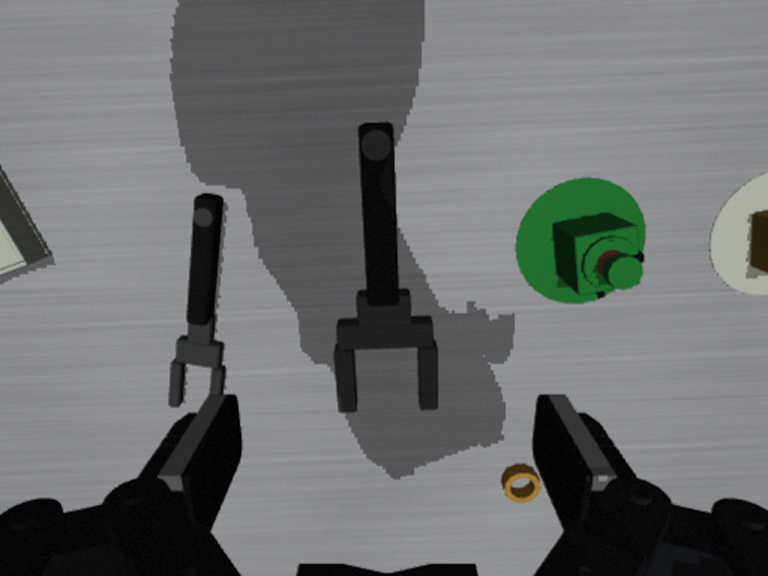

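The large wrench lies with its handle dot at (376,145), prong tips at (337–356, 411) and (418–437, 408), and jaw bridge at y≈347. The small wrench is to its left and the green decoy to its right.

```bash
python3 - <<'E'
from h import *
np.set_printoptions(precision=4,suppress=True)
C=cam("wrist",np.load("w3.npy",allow_pickle=True).item())
A=cam("scene")
q=lambda x,y:((x+.5)/1.5-.5,(y+.5)/1.5-.5)
f=lambda v:np.degrees(np.arctan2(v[1],v[0]))
L,R_,l,rr=[atz(C,q(*p),.016) for p in((337,411),(437,408),(356,411),(418,408))]
d=atz(C,q(376,145),.026);h=atz(C,q(383,303),.026);b=atz(C,q(387,347),.016)
print(L,R_,np.linalg.norm(L-R_),np.linalg.norm(l-rr),"dot",d,"handle front",h,"mouth bottom",b)
t=(L+R_)/2;print("tip",t,"yaw",f(t-d),f(h-d),f(L-R_)-90)
print("dot tri",tri(A,(225+45/3.3333,190+67/3.3333),C,q(376,145)))
E
```

```text
[ 0.6453 -0.1932  0.016 ] [ 0.6452 -0.1237  0.016 ] 0.06947948246721128 0.04311800182505536 dot [ 0.4676 -0.1588  0.026 ] handle front [ 0.5627 -0.1582  0.026 ] mouth bottom [ 0.5976 -0.1569  0.016 ]
tip [ 0.6453 -0.1585  0.016 ] yaw 0.105506606330439 0.3503323728286885 -179.92076283052995
dot tri [ 0.4685 -0.158   0.0274]
```

```bash
python3 -c "
from h import *
print(shift([.538,-.1585,.022],180.2))"
```

```text
shift cm [-0.31 -0.44 18.13] turn(toolz) -2.1
```

```bash
python3 -m handwheel '0 -0.3 -0.4 6 -2; 0 -0.3 -0.4 11 -2.2; 0 -0.3 -0.4 15 -2.2; 0 -0.3 -0.4 17 -2.2; 0 -0.3 -0.4 18.1 -2.2; 0 -0.3 -0.4 18.1 -2.2; 0 -0.3 -0.4 18.1 -2.2'; python3 -c "
from h import *
print(shift([.538,-.1585,.022],180.2))"
```

```text
clock: 11.12
ee_pos: [0.539, -0.1582, 0.024]
tool_rot: [-180.0, 0.1, 179.6]
wrist_force: [-0.4, -0.2, -0.2]
width: 1.002
grasp_force: 0.0
shift cm [ 0.1  -0.03  0.2 ] turn(toolz) -0.6
```

Good. Close, then lift 9 cm.

```bash
python3 -m handwheel '255 0.1 0 0.1 0; 255 0.1 0 0.1 0; 255 0.1 0 0.1 0; 255 0.1 0 0.1 0; 255 0.1 0 0.1 0; 255 0.1 0 0.1 0; 255 0.1 0 0.1 0; 255 0.1 0 0.1 0';python3 st.py; python3 -m handwheel '255 0 0 -3 0; 255 0 0 -7 0; 255 0 0 -11 0; 255 0 0 -12 0; 255 0 0 -12 0'
python3 - <<'E'
from h import *
p,R,o=pose();print(p,o['tool_rot'],o['grasp_force'],o['ft_torque'])
i=grab_frame("wrist");np.save("w4.npy",calibration("wrist"),allow_pickle=True)
cv2.imwrite("pics/w4.png",cv2.resize(i[:,:,::-1],None,fx=1.5,fy=1.5,interpolation=cv2.INTER_CUBIC))
E
```

```text
clock: 12.12
ee_pos: [0.5377, -0.1582, 0.0227]
tool_rot: [-180.0, 0.0, 179.6]
wrist_force: [-1.7, -0.4, 4.2]
width: 0.218
grasp_force: 60.0
[ 0.5377145  -0.15819942  0.0226778 ] 179.61272712863214 [-1.69097824 -0.40724884  4.16190234] [-0.02500624  0.19758508 -0.03661739] 59.95966672897339
clock: 12.75
ee_pos: [0.5373, -0.1585, 0.1421]
tool_rot: [-180.0, 0.0, 179.6]
wrist_force: [-0.9, -0.9, -2.9]
width: 0.217
grasp_force: 59.5
[ 0.53733937 -0.1585447   0.1421115 ] [-1.79973390e+02  8.63861406e-03  1.79580901e+02] 59.543790221214294 [0.01616992 0.03447203 0.01134359]
```

View pics/w4.png

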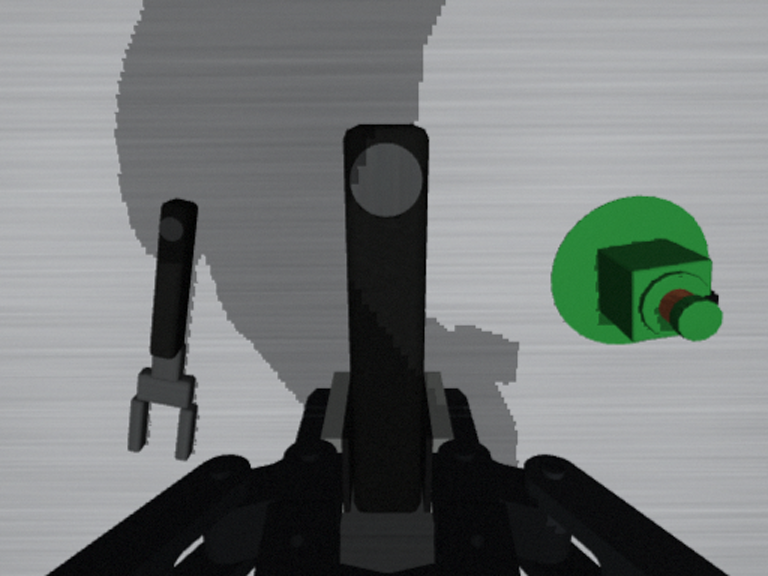

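```bash
python3 -c "
from h import *
a=np.radians(8.2);print(shift([.535-.0856*np.cos(a),.0976-.0856*np.sin(a),.142],188.2))"
python3 -m handwheel '255 1 3 0 -1; 255 2 6.5 0 -2; 255 3.5 10 0 -3; 255 5 14 0 -4; 255 6.5 18 0 -5; 255 7.5 21 0 -6; 255 8.5 23.5 0 -8.6; 255 8.6 24.4 0 -8.6'
python3 -m handwheel '255 0 0 0 0; 255 0 0 0 0'
python3 - <<'E'
from h import *
a=np.radians(8.2);T=[.535-.0856*np.cos(a),.0976-.0856*np.sin(a),.085]
p,R,o=pose();print(p,o['tool_rot'],o['joints']);print(shift(T,188.2))
m=np.zeros((600,800,3),np.uint8)
for k,n in enumerate(("scene","side")):
    C=cam(n);i=grab_frame(n)[:,:,::-1];u=proj(C,[.51,.09,.09])[0].astype(int);x,y=u[0]-50,max(u[1]-75,0)
    m[:,k*400:k*400+400]=cv2.resize(i[y:y+150,x:x+100],(400,600),interpolation=cv2.INTER_CUBIC);print(n,x,y)
cv2.imwrite("pics/m5.png",m)
E
```

```text
shift cm [ 8.84 24.33 -0.06] turn(toolz) -8.6
clock: 13.8
ee_pos: [0.452, 0.0878, 0.1412]
tool_rot: [180.0, -0.1, -171.6]
wrist_force: [-0.2, -0.8, -2.7]
width: 0.215
grasp_force: 59.5
clock: 14.05
ee_pos: [0.4533, 0.0853, 0.1418]
tool_rot: [-180.0, -0.1, -171.9]
wrist_force: [-0.4, 0.2, -3.2]
width: 0.221
grasp_force: 59.5
[0.45331743 0.0853325  0.14176107] [-1.79967244e+02 -5.87555604e-02 -1.71882621e+02] [ 11.45201835  31.5856211  -40.86576698 129.31000629  39.9671758
  32.26760542  37.83003881]
shift cm [0.29 0.05 5.68] turn(toolz) -0.1
scene 271 56
side 178 49
```

View pics/m5.png

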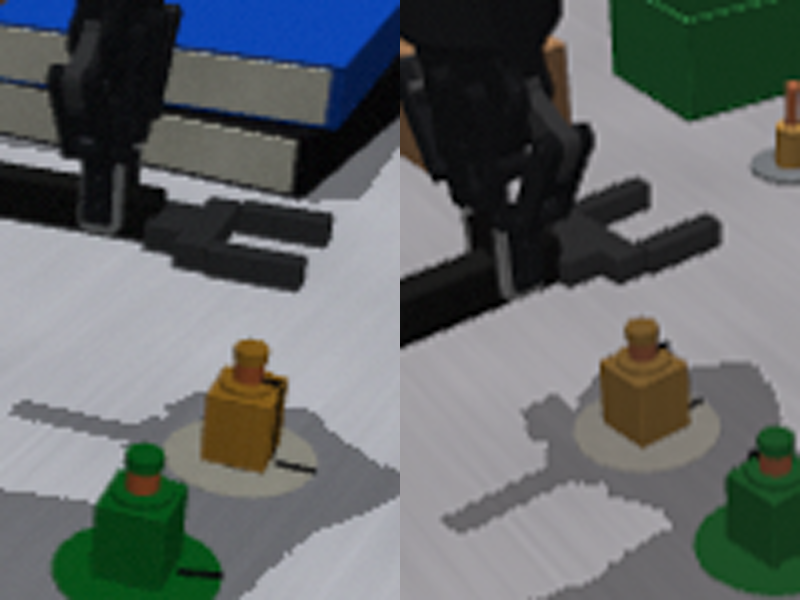

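The wrench is held level, its mouth up and to the left over the nut. I'll compare predicted prong corners with what the crops show: scene far tip (331,215), near tip (303,262); side far tip (648,182), near tip (720,222).

```bash
python3 - <<'E'
from h import *
np.set_printoptions(precision=1,suppress=True)
p,R,o=pose();a=np.radians(o['tool_rot'][2]-180)
M=np.array([[np.cos(a),-np.sin(a),0],[np.sin(a),np.cos(a),0],[0,0,1]])
c=p+M@[.0856,0,-.0227]
pts=[c+M@np.array(v) for v in((.022,.035,.016),(.022,.022,.016),(.022,-.022,.016),(.022,-.035,.016),(.022,.035,0),(.022,-.035,0))]
print(c)
for n,x,y,ox in(("scene",271,56,0),("side",178,49,400)): print(n,((proj(cam(n),pts)-[x,y])*4+[ox,0]).tolist())
E
```

```text
[0.5 0.1 0.1]
scene [[328.3186193868637, 209.88381185689025], [322.3556422548063, 219.04055081580043], [301.01145593375486, 251.81665209941514], [294.33737007768036, 262.0653685744254], [324.3932467812224, 238.84550406759587], [290.5333510657724, 292.46426765989963]]
side [[629.0658799189705, 169.7319905003298], [644.4335875984352, 177.70368675071296], [698.6744435396023, 205.84006446835832], [715.3930910976951, 214.5125342231297], [630.4875493657902, 197.38104713601524], [715.7317623527531, 243.0096755500025]]
```

```bash
python3 -m handwheel '255 0.3 0 2.5 0; 255 0.3 0 5 0; 255 0.3 0 6.5 0; 255 0.3 0 6.5 0'; python3 - <<'E'
from h import *
a=np.radians(8.2);T=[.535-.0856*np.cos(a),.0976-.0856*np.sin(a),.0235]
p,R,o=pose();print(shift(T,188.2))
m=np.zeros((600,800,3),np.uint8)
for k,n in enumerate(("scene","side")):
    C=cam(n);i=grab_frame(n)[:,:,::-1];u=proj(C,[.53,.095,.05])[0].astype(int);x,y=u[0]-40,max(u[1]-60,0)
    m[:,k*400:k*400+400]=cv2.resize(i[y:y+120,x:x+80],(400,600),interpolation=cv2.INTER_CUBIC);print(n,x,y)
cv2.imwrite("pics/m6.png",m)
E
```

```text
clock: 14.65
ee_pos: [0.4499, 0.0855, 0.0765]
tool_rot: [-180.0, -0.1, -171.8]
wrist_force: [-0.3, -0.5, -3.3]
width: 0.216
grasp_force: 59.3
shift cm [-0.04 -0.01  5.3 ] turn(toolz) -0.0
scene 289 89
side 196 77
```

View pics/m6.png

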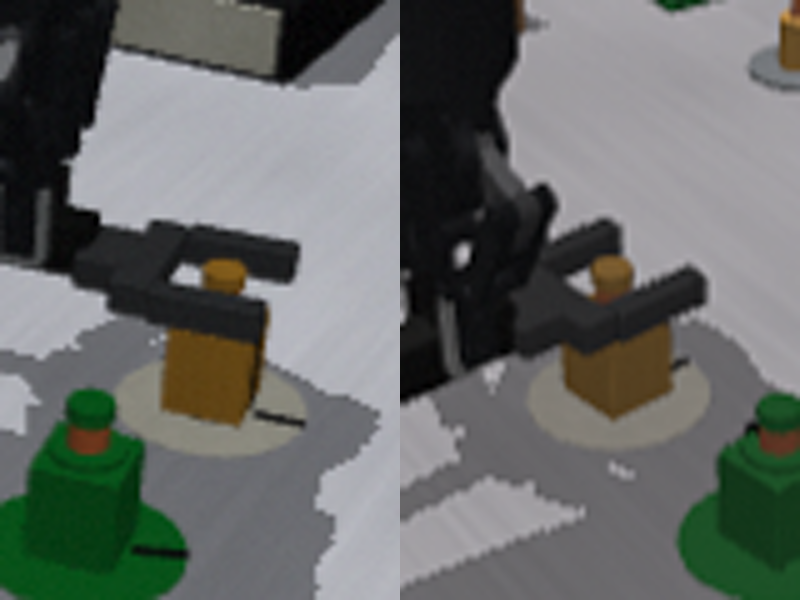

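The mouth is centred over the nut, with the tube between the prongs at scene (224,275) and side (612,270). Lower gently.

```bash
python3 -m handwheel '255 0 0 0.6 0; 255 0 0 1.2 0; 255 0 0 1.2 0'; python3 st.py; python3 -m handwheel '255 0 0 1.4 0; 255 0 0 2.8 0; 255 0 0 3.8 0; 255 0 0 4.1 0; 255 0 0 4.1 0'; python3 st.py
```

```text
clock: 15.12
ee_pos: [0.4501, 0.0859, 0.065]
tool_rot: [-180.0, -0.0, -171.8]
wrist_force: [-0.1, 0.3, -2.1]
width: 0.22
grasp_force: 59.4
[0.45012406 0.08592943 0.06497535] -171.7743596234945 [-0.12150195  0.26227832 -2.13431789] [0.01272919 0.03284041 0.00418564] 59.43744242191315
clock: 15.75
ee_pos: [0.4503, 0.0862, 0.0243]
tool_rot: [-180.0, -0.0, -171.8]
wrist_force: [-0.2, -1.4, -3.9]
width: 0.22
grasp_force: 59.4
[0.45028423 0.0861716  0.02433477] -171.7585196413159 [-0.20164415 -1.3612989  -3.88380795] [-0.04726905  0.09732967  0.0234671 ] 59.4323855638504
```

```bash
python3 -m handwheel '255 0 0 0.12 0; 255 0 0 0.12 0'; python3 st.py; python3 -m handwheel '255 -0.02 0.6 0 4; 255 -0.08 1.19 0 8; 255 -0.19 1.78 0 12; 255 -0.33 2.36 0 16; 255 -0.33 2.36 0 16'; python3 st.py;  python3 -m handwheel '255 -0.02 0.6 0 4; 255 -0.08 1.19 0 8; 255 -0.19 1.78 0 12; 255 -0.33 2.36 0 16'; python3 st.py
```

```text
clock: 16.0
ee_pos: [0.4504, 0.0859, 0.0233]
tool_rot: [180.0, 0.0, -171.8]
wrist_force: [-0.3, -0.2, -4.3]
width: 0.222
grasp_force: 59.4
[0.45038256 0.08593984 0.02327463] -171.79360069511358 [-0.25099936 -0.18734993 -4.34579587] [0.00817538 0.0186384  0.03378807] 59.43250894546509
clock: 16.62
ee_pos: [0.4502, 0.1097, 0.0232]
tool_rot: [-180.0, 0.0, 172.2]
wrist_force: [0.2, -0.2, -2.6]
width: 0.222
grasp_force: 59.5
[0.45024544 0.10970875 0.0232287 ] 172.2416646143637 [ 0.17341302 -0.15665776 -2.6482445 ] [-0.17567488 -0.00985716 -0.07294165] 59.49202358722687
clock: 17.12
ee_pos: [0.4564, 0.1321, 0.0232]
tool_rot: [-179.9, 0.0, 156.2]
wrist_force: [0.9, -2.3, -2.2]
width: 0.222
grasp_force: 59.8
[0.45644693 0.13211814 0.02317657] 156.23999644910265 [ 0.87862062 -2.29942571 -2.2050459 ] [-0.44692045 -0.06704505  0.46330254] 59.81142997741699
```

```bash
python3 -m handwheel '255 -0.06 1.04 0 7; 255 -0.25 2.07 0 14; 255 -0.57 3.07 0 21; 255 -1.0 4.02 0 28; 255 -1.55 4.91 0 35; 255 -2.2 5.73 0 42; 255 -2.94 6.46 0 49; 255 -3.77 7.1 0 56'; python3 st.py; python3 - <<'E'
from h import *
p,R,o=pose();print(shift([.535+.0856*np.cos(np.radians(o['tool_rot'][2])),.0976+.0856*np.sin(np.radians(o['tool_rot'][2])),.0232]))
m=np.zeros((600,800,3),np.uint8)
for k,n in enumerate(("scene","side")):
    C=cam(n);i=grab_frame(n)[:,:,::-1];cv2.imwrite(f"pics/{n}7.png",i);u=proj(C,[.535,.0976,.045])[0].astype(int);x,y=u[0]-25,max(u[1]-37,0)
    m[:,k*400:k*400+400]=cv2.resize(i[y:y+75,x:x+50],(400,600),interpolation=cv2.INTER_CUBIC);print(n,x,y)
cv2.imwrite("pics/m7.png",m)
E
```

```text
clock: 18.12
ee_pos: [0.5191, 0.1825, 0.023]
tool_rot: [-179.9, -0.0, 100.2]
wrist_force: [-1.9, -1.3, -1.8]
width: 0.22
grasp_force: 59.9
[0.51911171 0.1824648  0.02303586] 100.20352887005234 [-1.86765554 -1.3222221  -1.79951506] [-0.29048543  0.24663952  0.46643442] 59.90462064743042
shift cm [-0.07  0.06 -0.02]
scene 307 115
side 213 101
```

View pics/m7.png

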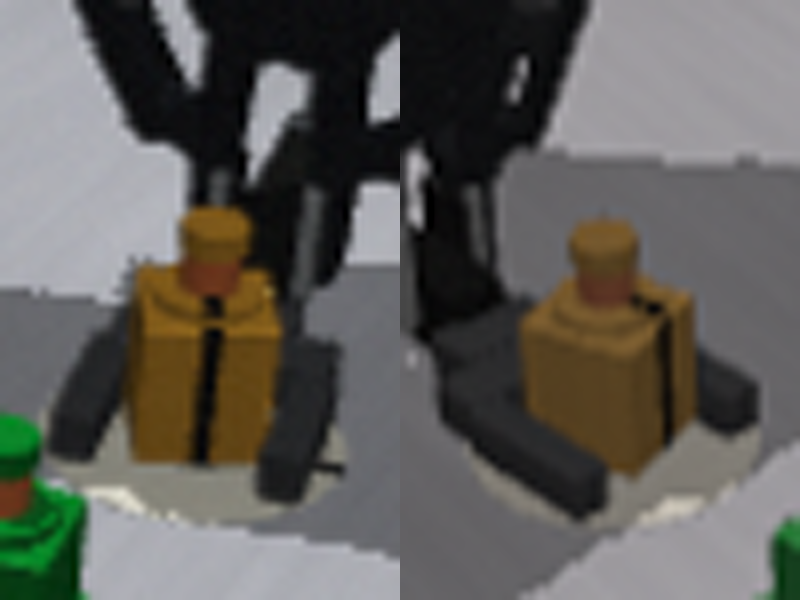

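The wrench straddles the nut at bench level, and the nut's black line is on the face towards the camera: scene (210,338), side (668,322).

```bash
cat > ny.py <<'E'
from h import *
from scipy.optimize import least_squares
def fit(obs,g0):
    # obs: (cam, px, local pt); solve yaw + per-camera image offset
    def f(v):
        th,ox,oy,px,py=v;M=np.array([[np.cos(th),-np.sin(th),0],[np.sin(th),np.cos(th),0],[0,0,1]])
        return np.ravel([proj(C[n],[.535,.0976,0]+M@np.array(l))[0]+([ox,oy] if n=="scene" else [px,py])-np.array(p) for n,p,l in obs])
    C={n:cam(n) for n in("scene","side")}
    s=least_squares(f,[np.radians(g0),0,0,0,0]);return np.degrees(s.x[0]),s.x[1:],np.abs(s.fun).max()
E
python3 - <<'E'
from ny import *
S=lambda x,y:("scene",(307+(x+.5)/8-.5,115+(y+.5)/8-.5)); D=lambda x,y:("side",(213+(x-400+.5)/8-.5,101+(y+.5)/8-.5))
h=.018;z=.045
# nut +x is the marked face. pointing to camera: +x face corners: (h,+h) right seen from front, (h,-h) left
obs=[(*S(210,337),(h,0,z)),(*S(200,463),(h,0,.003)),(*S(135,337),(h,-h,z)),(*S(281,336),(h,h,z)),(*S(270,268),(-h,h,z)),(*S(141,265),(-h,-h,z)),
(*D(668,323),(h,0,z)),(*D(668,445),(h,0,.003)),(*D(627,360),(h,-h,z)),(*D(693,293),(h,h,z)),(*D(522,321),(-h,-h,z))]
print(fit(obs,-75));print(fit(obs[:6],-75)[0],fit(obs[6:],-75)[0])
E
```

```text
(np.float64(-62.99531214900521), array([0.1849104 , 0.03598063, 0.48142249, 0.7199156 ]), np.float64(0.8739832839785322))
-63.351286251065176 -62.105747243480536
```

```bash
python3 -m handwheel '255 -0.05 0.7 0 4.5; 255 -0.12 1.34 0 9; 255 -0.28 2 0 13.5; 255 -0.45 2.65 0 18; 255 -0.45 2.65 0 18'; python3 st.py; python3 - <<'E'
from h import *
m=np.zeros((600,800,3),np.uint8)
for k,n in enumerate(("scene","side")):
    C=cam(n);i=grab_frame(n)[:,:,::-1];u=proj(C,[.535,.0976,.045])[0].astype(int);x,y=u[0]-25,max(u[1]-37,0)
    m[:,k*400:k*400+400]=cv2.resize(i[y:y+75,x:x+50],(400,600),interpolation=cv2.INTER_CUBIC);print(n,x,y)
cv2.imwrite("pics/m8.png",m)
E
```

```text
clock: 18.85
ee_pos: [0.546, 0.1831, 0.023]
tool_rot: [-180.0, -0.0, 82.5]
wrist_force: [-1.9, 2.5, -0.9]
width: 0.219
grasp_force: 59.8
[0.54599097 0.18314485 0.02303038] 82.45338656794611 [-1.94566861  2.4963541  -0.87465848] [0.45974826 0.45125624 0.19745271] 59.77801501750946
scene 307 115
side 213 101
```

View pics/m8.png

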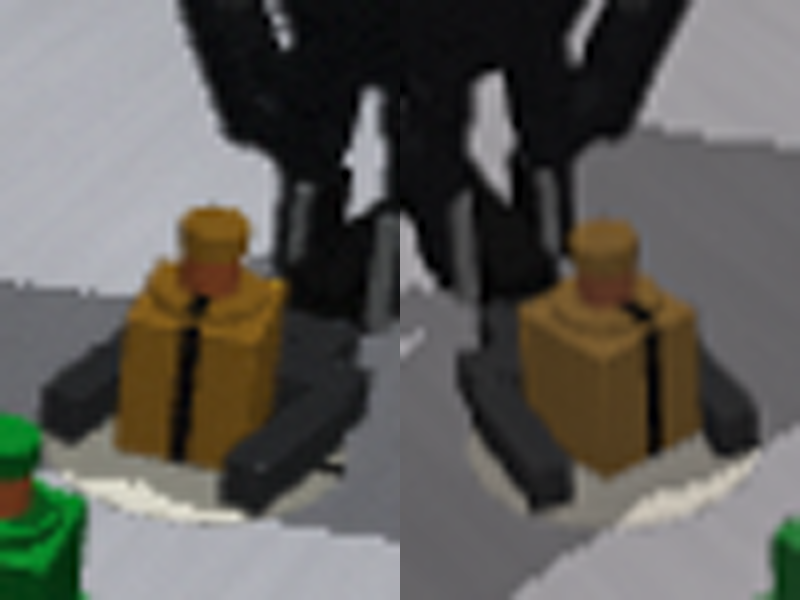

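The nut's line has moved to scene (188,330) and side (653,338), and the wrench still straddles it flat.

```bash
python3 - <<'E'
from ny import *
S=lambda x,y:("scene",(307+(x+.5)/8-.5,115+(y+.5)/8-.5)); D=lambda x,y:("side",(213+(x-400+.5)/8-.5,101+(y+.5)/8-.5))
h=.018;z=.045
obs=[(*S(188,330),(h,0,z)),(*S(178,461),(h,0,.003)),(*S(122,322),(h,-h,z)),(*S(225,338),(h,h,z)),(*S(286,284),(-h,h,z)),
(*D(653,339),(h,0,z)),(*D(653,456),(h,0,.003)),(*D(603,359),(h,-h,z)),(*D(697,318),(h,h,z)),(*D(522,312),(-h,-h,z))]
print(fit(obs,-75));print(fit(obs[:5],-75)[0],fit(obs[5:],-75)[0])
E
```

```text
(np.float64(-82.7896138151528), array([-0.53700016, -0.13575336,  0.73777824,  1.24070909]), np.float64(2.9464170786581576))
-84.32499871569928 -81.01201456456948
```

```bash
python3 - <<'E'
from h import *
np.set_printoptions(precision=0,suppress=True,linewidth=200)
h=.018;z=.045
L=[(h,0,z),(h,0,.003),(h,-h,z),(h,h,z),(-h,h,z),(-h,-h,z)]
for y in(-78,-81,-84):
    t=np.radians(y);M=np.array([[np.cos(t),-np.sin(t),0],[np.sin(t),np.cos(t),0],[0,0,1]])
    P=[[.535,.0976,0]+M@np.array(l) for l in L]
    for n,x,yy,ox in(("scene",307,115,0),("side",213,101,400)): print(y,n,((proj(cam(n),P)-[x,yy])*8+[ox+3.5,3.5]).tolist().__repr__() if 0 else np.round((proj(cam(n),P)-[x,yy])*8+[ox+3.5,3.5]).astype(int).tolist())
E
```

```text
-78 scene [[192, 331], [177, 467], [124, 320], [260, 343], [286, 281], [154, 259]]
-78 side [[649, 325], [654, 452], [601, 351], [697, 300], [608, 252], [512, 302]]
-81 scene [[188, 331], [173, 466], [122, 317], [256, 344], [288, 283], [158, 258]]
-81 side [[647, 327], [652, 453], [596, 351], [696, 302], [612, 252], [513, 299]]
-84 scene [[185, 330], [170, 465], [119, 315], [251, 345], [291, 285], [163, 257]]
-84 side [[644, 328], [649, 455], [591, 351], [696, 305], [617, 253], [513, 297]]
```

```bash
python3 - <<'E'
from ny import *
S=lambda x,y:("scene",(307+(x+.5)/8-.5,115+(y+.5)/8-.5)); D=lambda x,y:("side",(213+(x-400+.5)/8-.5,101+(y+.5)/8-.5))
h=.018;z=.045
obs=[(*S(188,330),(h,0,z)),(*S(178,461),(h,0,.003)),(*S(122,322),(h,-h,z)),(*S(286,284),(-h,h,z)),
(*D(653,339),(h,0,z)),(*D(653,456),(h,0,.003)),(*D(603,359),(h,-h,z)),(*D(697,318),(h,h,z)),(*D(522,312),(-h,-h,z))]
print(fit(obs,-75));print(fit(obs[:4],-75)[0],fit(obs[4:],-75)[0])
E
```

```text
(np.float64(-79.99696769647126), array([ 0.00396695, -0.0133152 ,  0.50774705,  1.29852233]), np.float64(0.9087510851454113))
-79.14158387718638 -81.01201456456948
```

```bash
python3 -m handwheel '255 0 0.17 0 1.2; 255 0 0.17 0 1.2'; python3 st.py; python3 -m handwheel '0 0 0.17 0 1.2; 0 0 0 0 0; 0 0 0 0 0; 0 0 0 0 0; 0 0 0 -1 0; 0 0 0 -4 0; 0 0 0 -9 0; 0 0 0 -14 0'; python3 -m handwheel '0 6 0 0 0;0 11 0 -1 0; 0 11 0 -1 0'; python3 - <<'E'
from h import *
m=np.zeros((600,800,3),np.uint8)
for k,n in enumerate(("scene","side")):
    C=cam(n);i=grab_frame(n)[:,:,::-1];u=proj(C,[.535,.11,.03])[0].astype(int);x,y=u[0]-36,max(u[1]-54,0)
    m[:,k*400:k*400+400]=cv2.resize(i[y:y+108,x:x+72],(400,600),interpolation=cv2.INTER_CUBIC);print(n,x,y)
cv2.imwrite("pics/m9.png",m)
E
```

```text
clock: 19.2
ee_pos: [0.548, 0.1828, 0.023]
tool_rot: [-180.0, -0.0, 81.1]
wrist_force: [-4.0, 4.4, -0.8]
width: 0.224
grasp_force: 59.8
[0.54797536 0.18283012 0.0230482 ] 81.06181201168752 [-3.96505795  4.44492331 -0.79098604] [0.70641223 0.82186888 0.22575896] 59.799689054489136
clock: 20.2
ee_pos: [0.548, 0.1824, 0.165]
tool_rot: [-180.0, 0.0, 81.0]
wrist_force: [1.1, -0.1, -0.3]
width: 0.996
grasp_force: 0.0
clock: 20.58
ee_pos: [0.5653, 0.2965, 0.1747]
tool_rot: [179.9, -0.3, 81.3]
wrist_force: [-0.0, -0.4, -0.5]
width: 1.0
grasp_force: 0.0
scene 297 101
side 199 87
```

View pics/m9.png

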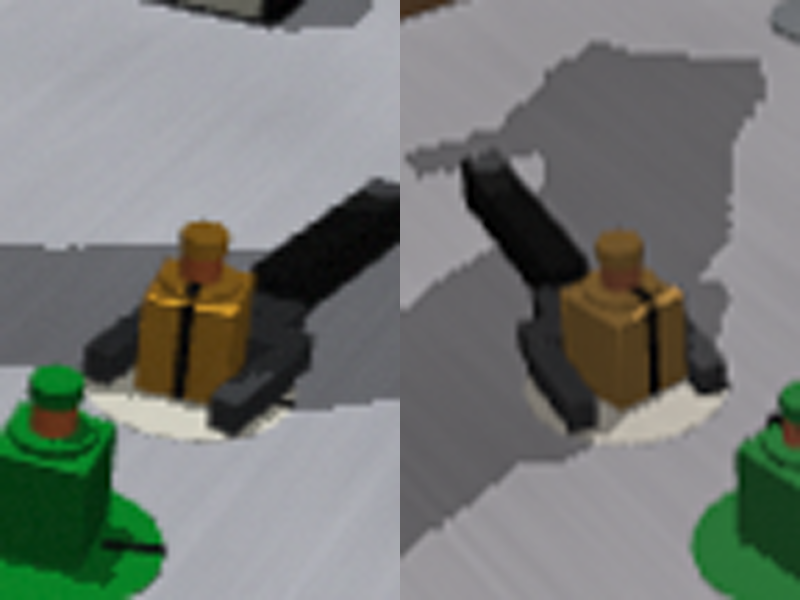

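The wrench is released, flat on the bench around the nut (scene nut at (190,340)). The nut's line points about a quarter turn clockwise of the disc's line.

```bash
python3 -c "
from bench import r
print(r.job_done())"
```

```text
the job is handed in; nothing more can be done
None
```

The job is handed in at about 21 s: the nut was run finger-tight, then turned a further 90° or so with the larger wrench (by camera and tool angle, good to a degree or two), and the wrench was left flat on the bench around the nut with the gripper clear.

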